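# Set the under-sink filter's change-reminder dial

### The job

A new water filter has just been fitted under the sink: set its change reminder. With your fingertips, push the red tab to turn the black dial until its white index line points exactly at the scale line marked by the orange stud (not the blue one), and only then press the green button beside the dial all the way down and let it come up again. Just push, do not pinch the tab, and leave everything else on the cabinet floor where it stands.

Things in the scene. Friction and masses are not known exactly. Their poses are not given: they have to be found in the camera images.
- filter: Filter unit: black round housing 176 mm across, screwed down (cannot move). Origin: centre of its underside at floor level, on the vertical dial axis. On top: white scale collar (upper face 110 mm up), then the dial. In its own frame: white pipe stubs (42 mm diameter, centre 42 mm up) reach 132 mm out along +x and -x; a grey pod (60 x 82 mm, 95 mm tall, out to 166 mm) at -y carries the button.
- dial (a joint): Turn of the dial about the vertical axis, rad, growing anticlockwise from above; stops at +-2.9; at 0 the index line points along the unit's own +x. Flat black disc, 120 mm diameter, upper face 122 mm above the floor. Friction (0.07 N m, about 2 N at the tab) holds it where left. It needs 0.5 to 2.1 rad, either way round; the shorter way is clear of the stops.
- index (a point): Where the dial's white index line, prolonged outwards, crosses the circle of the studs: 76 mm from the dial axis, 122 mm above the floor. The line is a 5 mm wide stripe from 46 to 60 mm from the axis. It is lined up when this point lies over the orange stud.
- tab_mid (a point): Centre of the upright red tab on the dial, for pushing. It stands on the index line, 34 mm from the dial axis: 24 mm long radially (22 to 46 mm), 14 mm thick, 28 mm high (122 to 150 mm above the floor). Axes: x outwards along the index line, y anticlockwise, z up. The rest of the dial's face is flat and free.
- tab_left: Anticlockwise half of the tab (7 mm thick); push this side to turn the dial clockwise. Origin on the dial axis at the dial's underside, 110 mm above the floor, x along the index line.
- tab_right: Clockwise half of the tab (7 mm thick); push this side to turn the dial anticlockwise. Origin as tab_left. Pressing on both halves at once counts as pinching.
- scale: White scale collar round the dial (cannot move), 170 mm diameter, black lines every 15 degrees (every third one longer). Origin: centre of its underside, on the dial axis, 100 mm above the floor.
- orange_stud: Orange stud marking the target scale line: fixed, 12 mm diameter, 5 mm high, standing on the collar at the outer end of that line, 76 mm from the dial axis. Origin: centre of its underside, 110 mm above the floor.
- blue_stud: Blue stud, the same size, on another scale line at the same radius; not the target.
- confirm (a joint): Travel of the green button in m: 0 up, 0.006 fully down. A spring (5 N fully down) brings it back up.
- confirm_top (a point): Centre of the top face of the green button (32 mm diameter, in a low black ring), on the grey pod 132 mm from the dial axis; pressed straight down.
- spray_mid (a point): Spray bottle, white with blue band and black trigger head, 68 mm diameter, 211 mm high; point 100 mm up its axis. Bystander: leave it where it stands.
- wipes_mid (a point): Tub of wipes, white and blue, 84 mm diameter, 165 mm high; point 80 mm up its axis. Bystander: leave it where it stands.
- jar_mid (a point): Square clear jar of dishwasher tablets, 116 mm wide, white lid with black knob, 144 mm high; point 70 mm up. Bystander: leave it where it stands.
- brush_mid (a point): Blue scrubbing brush, 150 x 50 x 40 mm, lying bristles down, long along its x; its centre. Bystander: leave it where it stands.
- tin_mid (a point): Small tin with a yellow band and pale lid, 48 mm diameter, 55 mm high, beside the filter; its centre. Bystander: leave it where it stands.
- nut_mid (a point): Brass pipe nut, 44 mm diameter, 22 mm high, beside the filter; its centre. Bystander: leave it where it stands.
- mug_mid (a point): Blue mug, 80 mm diameter, 95 mm high; its centre. Bystander: leave it where it stands.

How it is judged:
On the way, in this order (a step that is already met when the one before it is completed fails the run):
1. the dial stands still with its index line at the orange stud's scale line, the button still up (horizontal distance between index and orange_stud below 0.0055 m and value of joint confirm below 0.0015 m and velocity of joint dial between -0.05 and 0.05 rad/s), for 0.4 s.
2. the green button is pressed down (value of joint confirm above 0.0045 m and horizontal distance between index and orange_stud below 0.0055 m), for 0.1 s.
At the end, for the whole second after the job is handed in: The index point lies within 5.5 mm (about 4 degrees) of the orange stud's centre seen from above, the dial is still, the button is up again, and every bystander stands within 20 mm of where it was (all of step 1 and distance of each of spray_mid, wipes_mid, jar_mid, brush_mid, tin_mid, nut_mid, mug_mid from where it was at the start of the episode below 0.02 m); the robot touches nothing.
It fails at once if the button is pressed while the dial is not lined up (value of joint confirm above 0.0025 m and not (horizontal distance between index and orange_stud below 0.0065 m)).
It fails at once if the tab is pinched: the fingers press on both of its sides at once (contact force between the fingers and tab_left above 0.5 N and contact force between the fingers and tab_right above 0.5 N).
It fails at once if a bystander is lifted (10 mm) (height (world z) of spray_mid above 0.11 m or height (world z) of wipes_mid above 0.09 m or height (world z) of jar_mid above 0.08 m or height (world z) of brush_mid above 0.03 m or height (world z) of tin_mid above 0.037 m or height (world z) of nut_mid above 0.021 m or height (world z) of mug_mid above 0.058 m).
It fails at once if a bystander is pushed about or tipped (20 mm) (distance of any of spray_mid, wipes_mid, jar_mid, brush_mid, tin_mid, nut_mid, mug_mid from where it was at the start of the episode above 0.02 m).
It also fails if it takes over 51 s, if anything falls off the work surface, if the arm or the gripper's body presses on something with over 40 N, if the wrist force passes 120 N, or if a joint passes its speed limit or range.

### The arm

A 7-joint arm with a two-finger parallel gripper is mounted at the origin on the work surface. World frame = base frame: x ahead of the robot, y to its left, z up, the work surface at z = 0. Lengths are in m, angles in rad, forces in N, time in s.
With the tool pointing down it reaches from about 0.4 to 0.85 m from the base axis. Payload 10.4 kg.
Tool frame: the origin (TCP) lies on the mounting face of the last link; the fingertips stand r.tips_ahead ahead of it and the grasp point (between the pads) lies 164 mm ahead of it (r.tips_ahead is the distance from the TCP to the fingertips, in m); z points along the fingers, y is the line along which they close (so a half turn about z gives the same grasp; the last joint's range is limited). The gripper opens to 87 mm and grips with 3 to 60 N. Pads are 19 mm wide; open, the fingers measure 117 mm over their backs; the gripper's body (75 mm by 190 mm) begins 51 mm behind the grasp point.
Start: joints at [-1.13, 0.332, -0.065, 1.46, 0.022, 1.35, -0.088], TCP at [0.28, 0.559, 0.405] pointing down, gripper open.
Joint ranges: [-2.6, 2.6], [-0.5, 2.12], [-1.47, 1.34], [0.16, 2.42], [-1.27, 4.41], [0.06, 2.06], [-2.6, 2.6]. Speed limits (rad/s): [2.22, 2.22, 2.79, 2.79, 3.14, 3.14, 3.14].

### API

Orientations are given as a unit quaternion [x, y, z, w].
In Python, from bench import telemetry, imaging, job, r gives the robot as it stands.
- The arm moves only by the tool move_arm, never from a script. Its argument "steps" is a list of rows, each an object of numbers: "dx", "dy", "dz": the shift along the tool's x, y, z in cm; "spin": the turn about the tool's z in rad. In form: [{"dx": .., "dy": .., "dz": .., "spin": ..}, ...]. A call has 1 to 12 rows; each row shifts and turns the commanded pose from where the row before left it, along the tool's axes as they then stand; what a row does not reach is not made up. A row lasts 1/10 s, in which the tool goes at most 50 mm and 8.59 degrees, less where a joint would pass 70% of its speed; a pose out of reach is approached as far as the arm can. A call with a gripper value outside its range is refused whole. "claw" is the finger opening in cm, from 0 to 8.7, set as the call begins (left out, the last holds). The fingers move at their own pace and stop on an object; "squeeze" is the grip in N (left out, the last holds). Time passes only in rows, so rows that do not move let the fingers close. It gives the time, the measured TCP pose, the force, the opening and the grip force at its end, in the units of the state.
- telemetry.read_state(): the state, without advancing time (a new reading comes with each control period).
- imaging.camera(name): name is "scene" or "top" or "wrist"; returns a dict with "img" (384x512x3 uint8, red, green, blue), "camera_matrix" (3x3 intrinsics, pixels), "R" (3x3) and "t" (3): a world point X has camera coordinates R X + t. Camera axes: x right, y down, z forward; pixel columns grow to the right and rows downward; lengths in m; the calibration is good to about 2 mm. A picture is of the moment at which its call begins. There is no depth.
- job.close_job(): hands the job in; it is judged then, once.
The state is a dict: "time": time; "joint_positions": joint angles; "joint_vel": joint speeds; "joint_torque": joint torques, N m; "ee_pos": TCP position; "eef_rot": TCP orientation; "ft_force": force on the tool from outside, world axes, zero at the start; "torque": the same for the moment, N m; "width": finger opening in m; "grip_force": force on a finger pad.
Only numpy, scipy, OpenCV 4.12 (cv2) and the standard library are available. Lean on these libraries where they do the work, as an engineer would, in place of code of your own. Each camera call takes 0.05 s, during which the arm holds its last target. There are 200 camera calls.

## Working session

There is one attempt and no reset: what is moved stays moved. The work goes in short steps, Python scripts to look and compute and a tool call to move; the robot and the scene stay as the last step left them, time stands still between calls to the robot, and variables do not carry over. Pictures are saved under pics/ and viewed, at most 10 in all, crops included, and the job is handed in when it is done.

Besides the shell and the picture viewer there is one more tool, called after "Emit:" as name(argument=value, ...), one argument or row to a line, values as JSON. move_arm: Moves the arm, as the interface text tells. Its arguments: {"type":"object","properties":{"steps":{"type":"array","items":{"type":"object","properties":{"dx":{"type":"number"},"dy":{"type":"number"},"dz":{"type":"number"},"spin":{"type":"number"}}}},"claw":{"type":"number"},"squeeze":{"type":"number"}},"required":["steps"]}

```bash
mkdir -p pics; ls; python3 - <<'E'
from bench import telemetry, imaging, job, r
import cv2, numpy as np, pickle
d={}
for n in ("top","scene"):
    c=imaging.camera(n); d[n]=c
    cv2.imwrite(f"pics/{n}0.png",c["img"][:,:,::-1])
    print(n,c["camera_matrix"].round(1).tolist(),(-c["R"].T@c["t"]).round(3))
pickle.dump(d,open("c0.pkl","wb"))
s=telemetry.read_state();print(s["time"],s["ee_pos"],s["eef_rot"],s["width"],r.tips_ahead)
E
```

```text
pics
top [[347.7, 0.0, 252.5], [0.0, 347.7, 183.0], [0.0, 0.0, 1.0]] [ 0.406 -0.014  1.061]
scene [[411.8, 0.0, 254.0], [0.0, 411.8, 187.6], [0.0, 0.0, 1.0]] [1.112 0.728 0.89 ]
0.1 [0.27954931 0.55888295 0.40404515] [ 2.29824865e-01  9.73231802e-01 -6.16908053e-04 -1.03301706e-04] 0.08710879053791915 0.1822
```

View pics/top0.png

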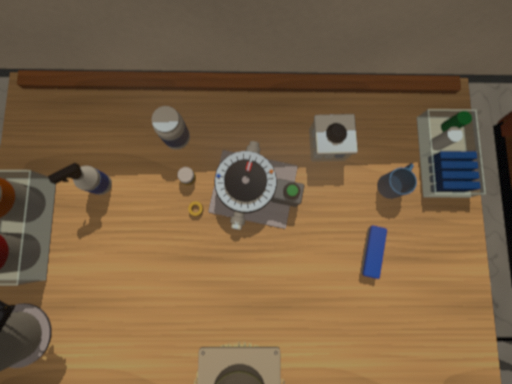

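View pics/scene0.png

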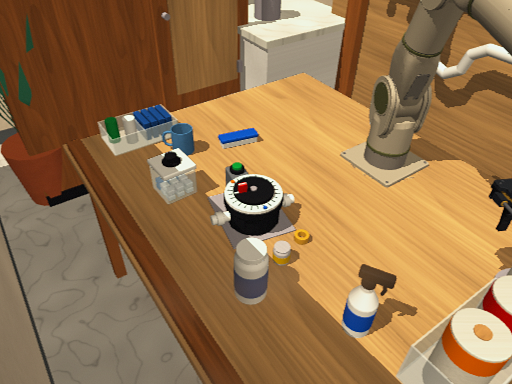

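The top view shows the filter dial at about (246,180), the button at (291,190), the tin at (186,175) and the nut at (195,209). The scene view shows the dial at (253,190) and the red tab at (242,187). Next I'll measure by colour.

```bash
cat > h.py <<'E'
import numpy as np, cv2
def ray(c,p,z):
    K,R,t=c["camera_matrix"],c["R"],c["t"]
    o=-R.T@t; d=R.T@np.linalg.inv(K)@np.array([p[0],p[1],1.])
    return (o+d*(z-o[2])/d[2])
def proj(c,X):
    v=c["camera_matrix"]@(c["R"]@np.asarray(X)+c["t"]); return v[:2]/v[2]
RNG=dict(red=[(0,150,90),(7,255,255)],orange=[(8,150,120),(20,255,255)],blue=[(95,130,60),(125,255,255)],green=[(50,120,40),(85,255,255)])
def blobs(c,name,roi,amin=3):
    x0,y0,x1,y1=roi; hsv=cv2.cvtColor(np.ascontiguousarray(c["img"][y0:y1,x0:x1]),cv2.COLOR_RGB2HSV)
    m=cv2.inRange(hsv,*map(np.array,RNG[name]))
    n,_,st,ce=cv2.connectedComponentsWithStats(m)
    return [(int(st[i,4]),(ce[i]+[x0,y0]).round(1)) for i in range(1,n) if st[i,4]>=amin]
E
python3 - <<'E'
import pickle,cv2,numpy as np
from h import *
d=pickle.load(open("c0.pkl","rb"))
for n,roi in (("top",(208,145,310,235)),("scene",(205,150,310,250))):
    c=d[n]
    for k,z in dict(red=.15,orange=.115,blue=.115,green=.1).items():
        for a,p in blobs(c,k,roi): print(n,k,a,p,ray(c,p,z).round(4))
x=lambda n,a:cv2.resize(d[n]["img"][a[1]:a[3],a[0]:a[2],::-1],(390,390),interpolation=cv2.INTER_CUBIC)
cv2.imwrite("pics/crop0.png",np.hstack([x("top",(206,140,306,240)),x("scene",(205,150,305,250))]))
E
```

```text
top green 44 [292.6 190.4] [ 0.5519 -0.1476  0.1   ]
scene red 3 [243. 182.] [ 0.6056 -0.0283  0.15  ]
scene red 72 [242.2 187.9] [ 0.622  -0.0078  0.15  ]
scene orange 3902 [253.8 196. ] [0.5912 0.0059 0.115 ]
scene orange 673 [294.9 160.3] [ 0.3824 -0.0638  0.115 ]
scene orange 11 [232.4 181.1] [ 0.6057 -0.0851  0.115 ]
scene orange 50 [301.4 234.2] [0.5747 0.198  0.115 ]
scene blue 8 [264.9 207.1] [0.5924 0.0615 0.115 ]
scene green 69 [236.7 166.3] [ 0.5441 -0.1564  0.1   ]
```

View pics/crop0.png

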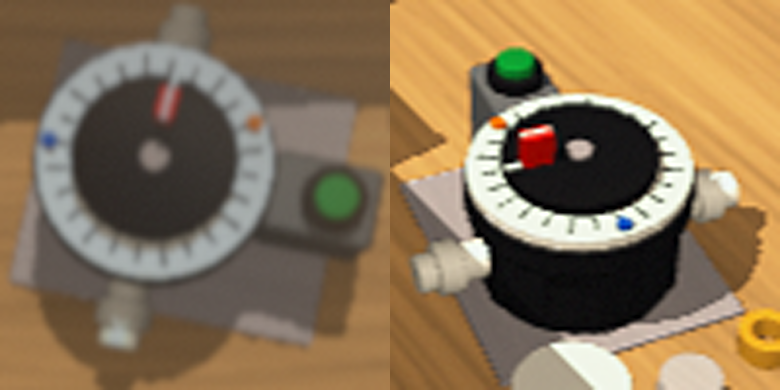

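The top crop shows the index line pointing up at about (178,72), orange at (254,123) and blue at (49,140), with the hub at (155,157). The turn is clockwise, about 1 rad. I'll fit the collar for the numbers.

```bash
python3 - <<'E'
import pickle
from h import *
d=pickle.load(open("c0.pkl","rb"));c=d["top"]
im=np.ascontiguousarray(c["img"][140:240,206:306]);hsv=cv2.cvtColor(im,cv2.COLOR_RGB2HSV)
m=cv2.inRange(hsv,np.array((0,0,125)),np.array((180,60,255)))
m=cv2.morphologyEx(m,cv2.MORPH_CLOSE,np.ones((5,5),np.uint8))
cs=max(cv2.findContours(m,cv2.RETR_EXTERNAL,cv2.CHAIN_APPROX_NONE)[0],key=cv2.contourArea)
h=cv2.convexHull(cs); e=cv2.fitEllipse(h);print(e)
C=ray(c,np.array(e[0])+[206,140],.11);print("C ellipse",C)
h2=ray(c,(245.7,180.3),.122);print("hub",h2)
P=lambda u,v,z:ray(c,(206+u/3.9,140+v/3.9),z)
for n,p in dict(orange=P(254,123,.115),blue=P(49,140,.115),tabtop=P(166,103,.15),line=P(178,72,.122),btn=ray(c,(292.6,190.4),.1)).items():
    v=(p-C)[:2];print(n,p.round(4),"r",np.hypot(*v).round(4),"ang",np.degrees(np.arctan2(v[1],v[0])).round(1))
E
```

```text
((45.663185119628906, 42.88124084472656), (72.13109588623047, 104.19908905029297), 43.27739334106445)
C ellipse [ 0.57082664 -0.03257157  0.11      ]
hub [ 0.57582895 -0.01595338  0.122     ]
orange [ 0.6023 -0.0865  0.115 ] r 0.0625 ang -59.7
blue [0.5889 0.0591 0.115 ] r 0.0935 ang 78.8
tabtop [ 0.6087 -0.0233  0.15  ] r 0.0389 ang 13.7
line [ 0.6375 -0.0321  0.122 ] r 0.0667 ang 0.4
btn [ 0.5519 -0.1476  0.1   ] r 0.1165 ang -99.3
```

Emit:
move_arm(
  steps=[
    {"dx":-3.9,"dy":-2.4},
    {"dx":-3.9,"dy":-2.4},
    {"dx":-3.9,"dy":-2.4},
    {"dx":-3.9,"dy":-2.4},
    {"dx":-3.9,"dy":-2.4},
    {"dx":-3.9,"dy":-2.4},
    {"dx":-3.9,"dy":-2.4},
    {"dx":-3.9,"dy":-2.4},
    {"dx":-3.9,"dy":-2.4},
    {"dx":-3.9,"dy":-2.4},
    {"dx":-3.9,"dy":-2.4},
    {"dx":-3.9,"dy":-2.4},
  ],
  claw=0,
  squeeze=5,
)

```text
$.steps[0]: bad value
```

Emit:
move_arm(
  steps=[
    {"dx":-3.9,"dy":-2.4},
    {"dx":-3.9,"dy":-2.4},
    {"spin":-0.1},
    {"spin":-0.1},
    {},
  ],
)

```text
$.steps[0]: bad value
```

```bash
python3 - <<'E'
from bench import telemetry, imaging
import cv2,pickle,numpy as np
from h import *
d={n:imaging.camera(n) for n in("wrist","top")}
pickle.dump(d,open("c1.pkl","wb"))
cv2.imwrite("pics/w1.png",d["wrist"]["img"][:,:,::-1])
s=telemetry.read_state();print(s["time"],s["ee_pos"],s["eef_rot"],s["joint_positions"],s["width"])
w=d["wrist"]
for k,z in dict(red=.15,orange=.115,blue=.115,green=.1).items():
    for a,p in blobs(w,k,(0,0,512,384),20): print(k,a,p,ray(w,p,z).round(4))
E
```

```text
0.2 [0.27955584 0.55892097 0.40428428] [ 2.29817980e-01  9.73233554e-01 -3.74005821e-04 -7.42630570e-05] [-1.1296193   0.33260203 -0.06466973  1.46060213  0.02159021  1.3498455
 -0.08848738] 0.08709814206675494
red 1252 [410.1 215.3] [0.3475 0.667  0.15  ]
red 23 [344.1 303.5] [0.4017 0.5866 0.15  ]
```

View pics/w1.png

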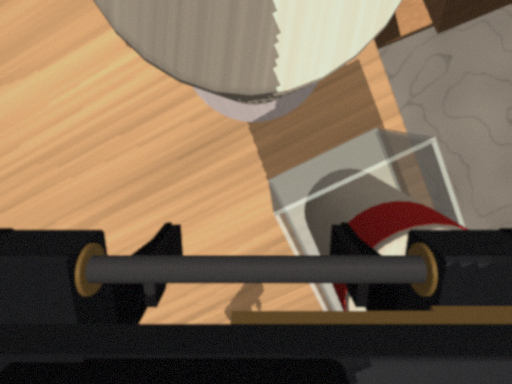

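The wrist view shows a pot at the top and a red can at the lower right, both outside the work area. The moves were refused, so I'm giving every row all four keys.

Emit:
move_arm(
  steps=[
    {"dx":-3.9,"dy":-2.4,"dz":0,"spin":0},
    {"dx":-3.9,"dy":-2.4,"dz":0,"spin":0},
    {"dx":-3.9,"dy":-2.4,"dz":0,"spin":0},
    {"dx":-3.9,"dy":-2.4,"dz":0,"spin":0},
    {"dx":-3.9,"dy":-2.4,"dz":0,"spin":0},
    {"dx":-3.9,"dy":-2.4,"dz":0,"spin":0},
    {"dx":-3.9,"dy":-2.4,"dz":0,"spin":0},
    {"dx":-3.9,"dy":-2.4,"dz":0,"spin":0},
    {"dx":-3.9,"dy":-2.4,"dz":0,"spin":0},
    {"dx":-3.9,"dy":-2.4,"dz":0,"spin":0},
    {"dx":-3.9,"dy":-2.4,"dz":0,"spin":0},
    {"dx":-3.9,"dy":-2.4,"dz":0,"spin":0},
  ],
  claw=0,
  squeeze=5,
)

```text
time: 1.4
ee_pos: [0.5699, 0.0904, 0.4048]
eef_rot: [0.23, 0.973, 0.0, 0.0]
ft_force: [1.2, 0.3, 0.8]
width: 0.0027
grip_force: 0.0
```

Emit:
move_arm(
  steps=[
    {"dx":-3.9,"dy":-2.4,"dz":0,"spin":0},
    {"dx":-3.9,"dy":-2.4,"dz":0,"spin":0},
    {"dx":0,"dy":0,"dz":0,"spin":-0.1},
    {"dx":0,"dy":0,"dz":0,"spin":-0.1},
    {"dx":0,"dy":0,"dz":0,"spin":0},
  ],
)

```text
time: 1.9
ee_pos: [0.6177, 0.014, 0.4044]
eef_rot: [0.131, 0.991, 0.0, -0.0]
ft_force: [-0.1, 0.9, 0.3]
width: 0.0007
grip_force: 0.0
```

```bash
python3 - <<'E'
from bench import telemetry, imaging
import cv2,pickle,numpy as np
from h import *
d={n:imaging.camera(n) for n in("wrist","top")}
pickle.dump(d,open("c1.pkl","wb"))
cv2.imwrite("pics/w2.png",d["wrist"]["img"][:,:,::-1])
s=telemetry.read_state();print(s["time"],s["ee_pos"],s["eef_rot"],s["joint_positions"],s["width"])
w=d["wrist"]
for k,z in dict(red=.15,orange=.115,blue=.115,green=.1).items():
    for a,p in blobs(w,k,(0,0,512,384),20): print(k,a,p,ray(w,p,z).round(4))
E
```

```text
2.0 [0.61752313 0.0143957  0.40461118] [ 1.32846665e-01  9.91136586e-01  1.03525692e-04 -1.44820497e-04] [-0.35714306  0.31952616  0.3293518   1.49960647 -0.10481274  1.3400509
  1.28503203] 0.0005023878061046875
red 431 [212.8 200.8] [ 0.6085 -0.0201  0.15  ]
orange 96 [342.1  46.3] [0.5186 0.1134 0.115 ]
orange 81 [320.7  61.3] [0.5252 0.0942 0.115 ]
orange 27 [366.9 111. ] [0.5745 0.1247 0.115 ]
orange 23 [358.1 142.2] [0.599  0.1128 0.115 ]
orange 85 [151.3 203.5] [ 0.6052 -0.0846  0.115 ]
blue 95 [298.2 149.8] [0.5918 0.0599 0.115 ]
blue 1124 [434.1 206.8] [0.6773 0.1716 0.115 ]
green 1117 [ 71.8 165.4] [ 0.5527 -0.1514  0.1   ]
```

View pics/w2.png

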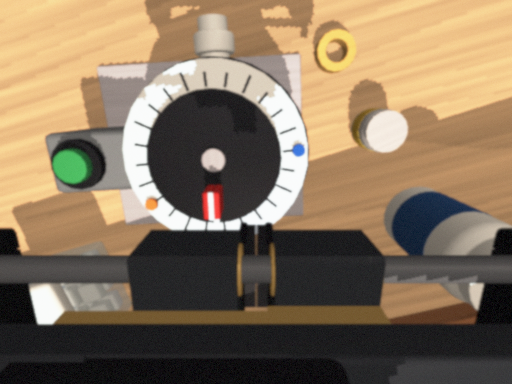

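The wrist view shows the hub at (213,159), the tab at (212,202), orange at (151,203), and blue at (298,150). The closed fingers stand clear on the anticlockwise side of the tab. I'll lower them, then close up to the tab.

Emit:
move_arm(
  steps=[
    {"dx":0,"dy":0,"dz":2.5,"spin":0},
    {"dx":0,"dy":0,"dz":2.5,"spin":0},
    {"dx":0,"dy":0,"dz":2.5,"spin":0},
    {"dx":0,"dy":0,"dz":1.9,"spin":0},
    {"dx":-0.2,"dy":-0.5,"dz":0,"spin":0},
    {"dx":0,"dy":-0.5,"dz":0,"spin":0},
    {"dx":0,"dy":-0.4,"dz":0,"spin":0},
    {"dx":0,"dy":0,"dz":0,"spin":0},
  ],
)

```text
time: 2.8
ee_pos: [0.6161, -0.0009, 0.3122]
eef_rot: [0.132, 0.991, 0.0, 0.001]
ft_force: [-0.6, 0.4, 1.2]
width: 0.0002
grip_force: 0.0
```

Emit:
move_arm(
  steps=[
    {"dx":-0.2,"dy":-0.34,"dz":0,"spin":0.1},
    {"dx":-0.2,"dy":-0.34,"dz":0,"spin":0.1},
    {"dx":-0.2,"dy":-0.34,"dz":0,"spin":0.1},
    {"dx":-0.2,"dy":-0.34,"dz":0,"spin":0.1},
    {"dx":0,"dy":0,"dz":0,"spin":0},
  ],
)

```text
time: 3.3
ee_pos: [0.618, -0.0155, 0.3117]
eef_rot: [0.327, 0.945, 0.0, 0.001]
ft_force: [0.3, -0.1, -0.2]
width: 0.0003
grip_force: 0.1
```

```bash
cat > look.py <<'E'
import sys,cv2,pickle,numpy as np
from bench import telemetry, imaging
from h import *
k=sys.argv[1]
d={n:imaging.camera(n) for n in("wrist","top","scene")}
pickle.dump(d,open(f"c{k}.pkl","wb"))
x=lambda n,a:cv2.resize(np.ascontiguousarray(d[n]["img"][a[1]:a[3],a[0]:a[2],::-1]),(390,390),interpolation=cv2.INTER_CUBIC)
cv2.imwrite(f"pics/l{k}.png",np.hstack([x("wrist",(60,0,444,384)),x("scene",(205,150,305,250))]))
s=telemetry.read_state();q=s["eef_rot"];p=s["ee_pos"]
a=2*np.degrees(np.arctan2(q[1],q[0]))-180; a=(a+180)%360-180
C=np.array([.577,-.015]);v=p[:2]-C;u=np.array([np.cos(np.radians(a)),np.sin(np.radians(a))]);t=np.array([-u[1],u[0]])
print(s["time"],p.round(4),"phi",a.round(1),"rad",(v@u).round(4),"tan",(v@t).round(4),s["ft_force"].round(1))
w=d["wrist"]
for n,z in dict(red=.15,orange=.115,blue=.115,green=.1).items():
    print(n,[(A,P,ray(w,P,z).round(4)[:2]) for A,P in blobs(w,n,(0,0,512,384),30)])
for n,z in dict(red=.15,orange=.115).items():
    print("scene",n,[(A,P,ray(d["scene"],P,z).round(4)[:2]) for A,P in blobs(d["scene"],n,(225,170,285,220),5)])
E
python3 look.py 2
```

```text
3.45 [ 0.6177 -0.0152  0.3111] phi -37.9 rad 0.0323 tan 0.0249 [ 0.1 -0.3  1. ]
red [(220, array([223.1, 224.3]), array([ 0.5956, -0.0179]))]
orange [(113, array([315.8,   1.9]), array([0.5391, 0.0867])), (46, array([398. ,  28.4]), array([0.576 , 0.1138])), (112, array([401.3,  77.9]), array([0.5983, 0.1026])), (37, array([291.2, 311. ]), array([ 0.6819, -0.0338])), (33, array([325.4, 315.1]), array([ 0.6991, -0.0172])), (80, array([342. , 314.4]), array([ 0.7057, -0.0079])), (63, array([306.2, 314.8]), array([ 0.6907, -0.0275])), (36, array([ 69.8, 317.1]), array([ 0.5915, -0.1569])), (73, array([112.2, 316.1]), array([ 0.609 , -0.1333])), (39, array([154.9, 317.3]), array([ 0.6279, -0.1108])), (55, array([193.8, 315.6]), array([ 0.6434, -0.0888])), (71, array([223.6, 317. ]), array([ 0.657 , -0.0734])), (42, array([237.9, 317. ]), array([ 0.6631, -0.0656])), (60, array([268. , 315.7]), array([ 0.6751, -0.0486])), (31, array([177.4, 318.6]), array([ 0.6383, -0.0993]))]
blue [(266, array([330.1, 118. ]), array([0.5919, 0.0597])), (123, array([506.3, 123.3]), array([0.6566, 0.1374]))]
green [(538, array([ 42.5, 248.7]), array([ 0.544 , -0.1456])), (113, array([ 44.3, 284.8]), array([ 0.5639, -0.1667]))]
scene red []
scene orange [(16, array([258.2, 171.9]), array([ 0.5154, -0.0792])), (102, array([276.9, 179.4]), array([ 0.4898, -0.018 ])), (9, array([283.2, 208.9]), array([0.5545, 0.0957]))]
```

View pics/l2.png

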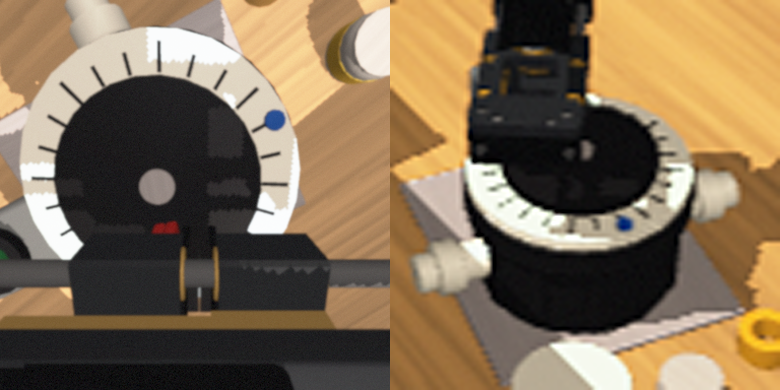

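The wrist crop shows the tab end at (165,228), just beside the fingertips on the correct side. I'll continue the sweep to 9° short, back off and look.

Emit:
move_arm(
  steps=[
    {"dx":-0.22,"dy":-0.34,"dz":0,"spin":0.1},
    {"dx":-0.22,"dy":-0.34,"dz":0,"spin":0.1},
    {"dx":-0.22,"dy":-0.34,"dz":0,"spin":0.1},
    {"dx":-0.22,"dy":-0.34,"dz":0,"spin":0.1},
    {"dx":0,"dy":0,"dz":0,"spin":0},
    {"dx":0,"dy":0,"dz":0,"spin":0},
  ],
)

```text
time: 4.05
ee_pos: [0.6139, -0.0308, 0.3108]
eef_rot: [0.505, 0.863, 0.0, -0.0]
ft_force: [-0.2, -0.3, -0.2]
width: 0.0005
grip_force: 0.0
```

Emit:
move_arm(
  steps=[
    {"dx":0,"dy":0.5,"dz":0,"spin":0},
    {"dx":-1,"dy":0.5,"dz":-2.5,"spin":0},
    {"dx":-1.5,"dy":0,"dz":-2.5,"spin":0},
    {"dx":-1.5,"dy":0,"dz":-2,"spin":0},
    {"dx":0,"dy":0,"dz":0,"spin":0},
  ],
)

```text
time: 4.55
ee_pos: [0.6431, -0.0632, 0.3837]
eef_rot: [0.507, 0.862, 0.001, 0.002]
ft_force: [0.3, 0.0, -0.2]
width: 0.0005
grip_force: 0.0
```

```bash
python3 look.py 3
```

```text
4.7 [ 0.642  -0.0604  0.3797] phi -60.9 rad 0.0713 tan 0.0346 [ 0.2  1.  -0.1]
red [(219, array([222.5, 151.8]), array([ 0.6035, -0.0369])), (157, array([209. , 155.5]), array([ 0.5963, -0.0439]))]
orange [(109, array([203.5, 196.1]), array([ 0.6059, -0.085 ])), (122, array([505.7, 219.1]), array([0.8486, 0.0254])), (140, array([486. , 242.7]), array([ 8.486e-01, -6.000e-04]))]
blue [(171, array([273.8,  23.9]), array([0.5923, 0.0596]))]
green [(1113, array([121.5, 222.5]), array([ 0.5501, -0.1505]))]
scene red [(68, array([242.1, 183. ]), array([ 0.6103, -0.026 ]))]
scene orange [(158, array([271.4, 177.5]), array([ 0.4981, -0.0345])), (11, array([232.4, 181.1]), array([ 0.6057, -0.0851])), (9, array([283.2, 208.9]), array([0.5545, 0.0957]))]
```

View pics/l3.png

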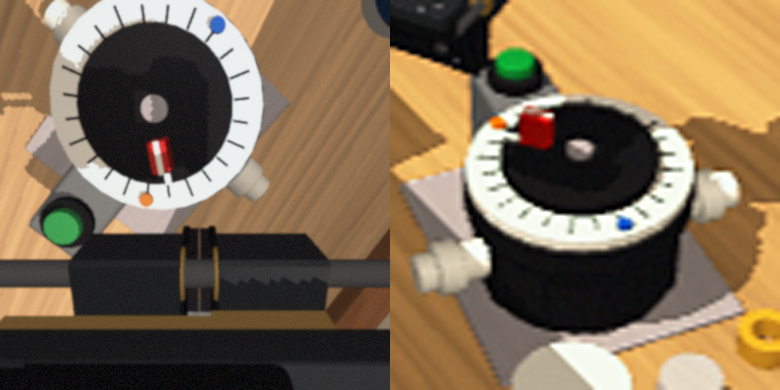

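The wrist crop shows the index line at (168,178) and orange at (146,199), so the turn is partial. I'll measure the line angle with a polar sampling of the dial plane.

```bash
cat > ang.py <<'E'
import sys,pickle,numpy as np
from h import *
d=pickle.load(open(f"c{sys.argv[1]}.pkl","rb"))
w=d[sys.argv[2] if len(sys.argv)>2 else "wrist"]; g=cv2.cvtColor(np.ascontiguousarray(w["img"]),cv2.COLOR_RGB2GRAY).astype(np.float32)
R=(0,0,512,384); big=lambda n,z,near:min((ray(w,P,z)[:2] for A,P in blobs(w,n,R,15)),key=lambda p:np.hypot(*(p-near)))
o=big("orange",.115,np.array([.604,-.086])); b=big("blue",.115,np.array([.591,.059]))
ch=b-o; L=np.hypot(*ch); n=np.array([-ch[1],ch[0]])/L
C=(o+b)/2+n*.076*np.cos(np.radians(75))   # studs 150 deg apart
f=lambda p:np.degrees(np.arctan2(p[1],p[0]))
print("o",o.round(4),"b",b.round(4),"chord",L.round(4),"C",C.round(4),"orange ang",f(o-C).round(2))
th=np.radians(np.arange(-100,20,.5)); prof=[]
for a in th:
    uv=np.array([proj(w,[C[0]+q*np.cos(a),C[1]+q*np.sin(a),.122]) for q in np.linspace(.049,.057,9)],np.float32)
    prof.append(cv2.remap(g,uv[:,0],uv[:,1],cv2.INTER_LINEAR).mean())
prof=np.array(prof);i=prof.argmax();s=slice(max(i-8,0),i+9);wt=np.clip(prof[s]-np.median(prof)-20,0,None)
I=(wt*th[s]).sum()/wt.sum();print("index",np.degrees(I).round(2),"peak",prof[i].round(),"med",np.median(prof).round(),"turn cw rad",(I-np.radians(f(o-C))).round(3))
E
python3 ang.py 3;python3 ang.py 1
```

```text
o [ 0.6059 -0.085 ] b [0.5923 0.0596] chord 0.1452 C [ 0.5795 -0.0145] orange ang -69.48
index -52.72 peak 198.0 med 30.0 turn cw rad 0.292
o [ 0.6052 -0.0846] b [0.5918 0.0599] chord 0.1452 C [ 0.5789 -0.0142] orange ang -69.53
index -19.81 peak 248.0 med 43.0 turn cw rad 0.868
```

Emit:
move_arm(
  steps=[
    {"dx":1.5,"dy":0,"dz":2,"spin":0},
    {"dx":1.5,"dy":0,"dz":2.5,"spin":0},
    {"dx":1,"dy":0,"dz":2.5,"spin":0},
    {"dx":0,"dy":-0.5,"dz":0,"spin":0},
    {"dx":0,"dy":-0.5,"dz":0,"spin":0},
    {"dx":-0.21,"dy":-0.32,"dz":0,"spin":0.1},
    {"dx":-0.21,"dy":-0.32,"dz":0,"spin":0.1},
    {"dx":-0.19,"dy":-0.29,"dz":0,"spin":0.09},
    {"dx":0,"dy":0,"dz":0,"spin":0},
    {"dx":0,"dy":0,"dz":0,"spin":0},
  ],
)

```text
time: 5.7
ee_pos: [0.6078, -0.0408, 0.3114]
eef_rot: [0.626, 0.78, 0.0, 0.0]
ft_force: [0.3, -0.3, -0.6]
width: 0.0005
grip_force: 0.0
```

Emit:
move_arm(
  steps=[
    {"dx":0,"dy":0.5,"dz":0,"spin":0},
    {"dx":-1,"dy":0.5,"dz":-2.5,"spin":0},
    {"dx":-1.5,"dy":0,"dz":-2.5,"spin":0},
    {"dx":-1.5,"dy":0,"dz":-2,"spin":0},
    {"dx":0,"dy":0,"dz":0,"spin":0},
    {"dx":0,"dy":0,"dz":0,"spin":0},
  ],
)

```text
time: 6.3
ee_pos: [0.6264, -0.0772, 0.3806]
eef_rot: [0.626, 0.78, 0.0, 0.0]
ft_force: [0.4, 0.8, -1.3]
width: 0.0003
grip_force: 0.0
```

```bash
python3 look.py 4; python3 ang.py 4
```

```text
6.45 [ 0.6261 -0.0761  0.3795] phi -77.5 rad 0.0703 tan 0.0347 [ 0.5  0.2 -0.5]
red [(402, array([216. , 158.2]), array([ 0.5919, -0.0446]))]
orange [(108, array([228.8, 201. ]), array([ 0.6059, -0.085 ]))]
blue [(179, array([249. ,  11.3]), array([0.5924, 0.0595]))]
green []
scene red [(69, array([243.9, 181. ]), array([ 0.601 , -0.0306]))]
scene orange [(37, array([254.6, 171.9]), array([ 0.5247, -0.0853])), (121, array([276.4, 178.9]), array([ 0.4896, -0.0207])), (10, array([232.2, 181.1]), array([ 0.6062, -0.0855])), (9, array([283.2, 208.9]), array([0.5545, 0.0957]))]
o [ 0.6059 -0.085 ] b [0.5924 0.0595] chord 0.1451 C [ 0.5796 -0.0146] orange ang -69.51
index -69.8 peak 143.0 med 35.0 turn cw rad -0.005
```

View pics/l4.png

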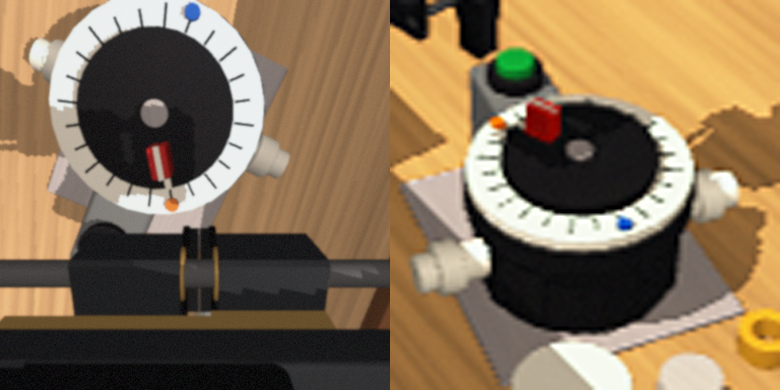

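The wrist crop shows the index line running straight into the orange stud at (171,204), with 0.3° error. The dial has stood still for more than 0.4 s with the fingers off it. Now I'll go to the button, at about (0.555, -0.147).

Emit:
move_arm(
  steps=[
    {"dx":-1.8,"dy":-2.8,"dz":0,"spin":0},
    {"dx":-1.8,"dy":-2.8,"dz":0,"spin":0},
    {"dx":-1.8,"dy":-2.8,"dz":0,"spin":0},
    {"dx":0,"dy":0,"dz":2.5,"spin":0},
    {"dx":0,"dy":0,"dz":2.5,"spin":0},
    {"dx":0,"dy":0,"dz":2,"spin":0},
    {"dx":0,"dy":0,"dz":0.5,"spin":0},
    {"dx":0,"dy":0,"dz":0,"spin":0},
  ],
)

```text
time: 7.25
ee_pos: [0.5556, -0.1474, 0.3049]
eef_rot: [0.626, 0.78, -0.001, -0.001]
ft_force: [0.1, 0.3, 0.0]
width: 0.0008
grip_force: 0.0
```

```bash
python3 look.py 5 | head -1
```

```text
7.4 [ 0.5562 -0.148   0.3068] phi -77.6 rad 0.1254 tan -0.049 [-0.8 -0.5  0.7]
```

View pics/l5.png

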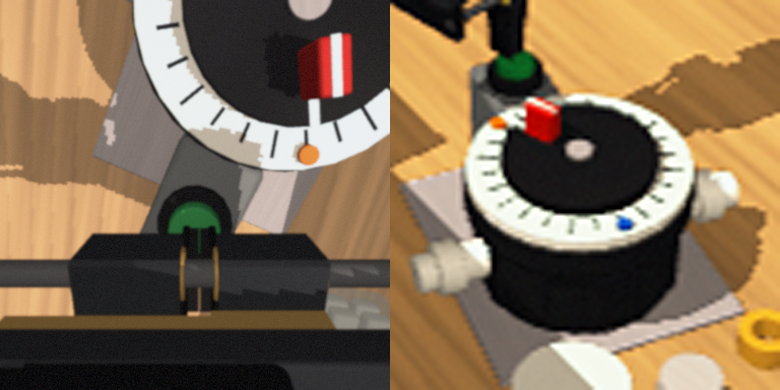

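The wrist crop shows the fingertips over the green button at (195,220), and the index is still on the orange stud. Pressing in small steps.

Emit:
move_arm(
  steps=[
    {"dx":0,"dy":0,"dz":0.5,"spin":0},
    {"dx":0,"dy":0,"dz":0.4,"spin":0},
    {"dx":0,"dy":0,"dz":0.3,"spin":0},
    {"dx":0,"dy":0,"dz":0,"spin":0},
  ],
)

```text
time: 7.8
ee_pos: [0.5562, -0.148, 0.294]
eef_rot: [0.626, 0.78, 0.0, 0.001]
ft_force: [0.0, 0.7, 4.5]
width: 0.0003
grip_force: 2.3
```

Emit:
move_arm(
  steps=[
    {"dx":0,"dy":0,"dz":0.3,"spin":0},
    {"dx":0,"dy":0,"dz":0.2,"spin":0},
    {"dx":0,"dy":0,"dz":0,"spin":0},
  ],
)

```text
time: 8.1
ee_pos: [0.5563, -0.1485, 0.2929]
eef_rot: [0.627, 0.779, 0.002, 0.0]
ft_force: [-15.9, 4.6, 42.4]
width: 0.0005
grip_force: 21.2
```

It bottomed at 42 N, so the button is fully down. Lifting clear.

Emit:
move_arm(
  steps=[
    {"dx":0,"dy":0,"dz":-0.2,"spin":0},
    {"dx":0,"dy":0,"dz":-1,"spin":0},
    {"dx":0,"dy":0,"dz":-2.5,"spin":0},
    {"dx":0,"dy":0,"dz":-3,"spin":0},
    {"dx":0,"dy":0,"dz":-3,"spin":0},
    {"dx":-2,"dy":-2,"dz":0,"spin":0},
    {"dx":-2,"dy":-2,"dz":0,"spin":0},
    {"dx":0,"dy":0,"dz":0,"spin":0},
    {"dx":0,"dy":0,"dz":0,"spin":0},
  ],
)

```text
time: 9.0
ee_pos: [0.525, -0.196, 0.3856]
eef_rot: [0.627, 0.779, 0.0, -0.0]
ft_force: [1.0, -0.4, -0.1]
width: 0.0004
grip_force: 0.0
```

```bash
python3 look.py 6|head -1; python3 ang.py 6; python3 ang.py 6 top
```

```text
9.15 [ 0.5258 -0.1946  0.3854] phi -77.5 rad 0.1643 tan -0.0889 [-0.2  0.2  0.8]
o [ 0.6047 -0.0862] b [ 0.3986 -0.3255] chord 0.3158 C [ 0.5166 -0.2187] orange ang 56.36
index 14.5 peak 131.0 med 58.0 turn cw rad -0.731
o [0.5002 0.1232] b [ 0.3439 -0.3735] chord 0.5208 C [ 0.4408 -0.131 ] orange ang 76.85
index nan peak 134.0 med 123.0 turn cw rad nanang.py:16: RuntimeWarning: invalid value encountered in scalar divide
  I=(wt*th[s]).sum()/wt.sum();print("index",np.degrees(I).round(2),"peak",prof[i].round(),"med",np.median(prof).round(),"turn cw rad",(I-np.radians(f(o-C))).round(3))
```

View pics/l6.png

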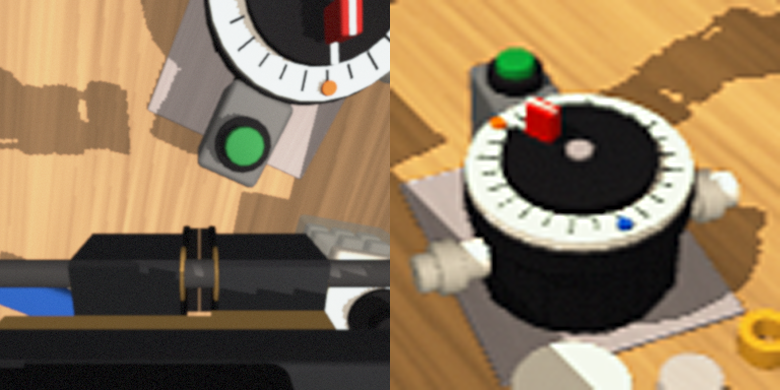

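The picture shows the index line still pointing at the orange stud at (329,88), the button up at (245,147), and the arm clear. The angle numbers from this last look are invalid because the blue stud is out of the wrist view, so I'm relying on the picture. Handing in.

```bash
python3 -c "
from bench import job
print(job.close_job())"
```

```text
the job is handed in; nothing more can be done
None
```

The job is handed in, result not reported: the index line was 0.3° off the orange stud's line before the press and still on the stud by eye after it, the button was pressed to its stop (42 N) and came back up, and the arm touched nothing else that I saw.

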